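# Restack the disc springs on the arbor

## Robot

A 6-joint arm with a two-finger parallel gripper is mounted at the origin on a cart in front of the work surface, level with it; the furniture and walls round the work are solid. World frame = base frame: x ahead of the robot, y to its left, z up, the work surface at z = 0. Lengths are in m, angles in rad, forces in N, time in s.
With the tool pointing down it reaches from about 0.35 to 0.875 m from the base axis. Payload 4.2 kg.
Tool frame: the origin (TCP) lies on the centre line of the jaws, within the pads' length; the fingertips stand 19 mm ahead of it and the grasp point (between the pads) is the TCP; z points along the fingers, y is the line along which they close (so a half turn about z gives the same grasp; the last joint's range is limited). The gripper opens to 85 mm and grips with 20 to 120 N. Pads are 22 mm wide; open, the fingers measure 114 mm over their backs; the gripper's body (76 mm by 85 mm) begins 54 mm behind the grasp point. The pads swing forward as they close: fully open they stand 13 mm farther back than shut.
Start: joints at [-0.914, 0.385, 0.008, 0, -1.194, -0.259], TCP at [0.242, -0.576, 0.25] pointing down, gripper open.
Joint ranges: [-3.14, 3.14], [-1.21, 2.06], [-1.07, 1.41], [-3.16, 2.05], [-2.99, -0.16], [-3.1, 3.1]. Speed limits (rad/s): [2.79, 2.79, 3.14, 3.14, 3.14, 3.14].

## Interface

Orientations are given as a unit quaternion [x, y, z, w].
In Python, from plant import ctrl, vision, ticket gives the robot as it stands. The module is installed in compiled form; this text tells all that it offers.
- The arm moves only by the tool jog_arm, never from a script. Its argument "deltas" is one flat list of numbers, 7 for each row, row after row: the shift along the tool's x, y, z in mm, then the turn, a rotation vector about the tool's x, y, z in degrees, then the closure in counts, from 0 (fully open) to 255 (shut). A call has 1 to 12 rows; each row is the pose to reach, as a shift and turn from the pose commanded when the call began, along the tool's axes at that moment; what a row does not reach only later rows make up. A row lasts 1/8 s, in which the tool goes at most 62.5 mm and 10.7 degrees, less where a joint would pass 70% of its speed; a pose out of reach is approached as far as the arm can. A call with a gripper value outside its range is refused whole. The fingers move at their own pace and stop on an object; "force" is the grip in N (left out, the last holds). Time passes only in rows, so rows that repeat a pose let the fingers close. It gives the time, the measured TCP pose, the force, the opening and the grip force at its end, in the units of the state.
- ctrl.observe(): the state, without advancing time (a new reading comes with each control period).
- vision.camera(name): name is "side" or "top" or "wrist"; returns the picture (420x560x3 uint8, red, green, blue); there is no depth.
- vision.calibration(name): a dict with "camera_matrix" (3x3 intrinsics, pixels), "rvec" (rotation vector, rad) and "tvec" (3), from world to camera coordinates, as OpenCV has them; the wrist camera has in their place "hand_eye" (4x4, takes a point from camera to tool coordinates, whose origin is the TCP and whose axes are the flange's). Camera axes: x right, y down, z forward; pixel columns grow to the right and rows downward; lengths in m; the calibration is good to about 2 mm. A picture is of the moment at which its call begins: read the wrist's pose just before it. calibration takes no time and is no camera call.
- ticket.sign_off(): hands the job in; it is judged then, once.
The state is a dict: "t": time; "qpos": joint angles; "joint_velocities": joint speeds; "tau": joint torques, N m; "tool_pos": TCP position; "eef_rot": TCP orientation; "contact_force": force on the tool from outside, world axes, zero at the start; "moment": the same for the moment, N m; "opening": finger opening in m; "grasp_force": force on a finger pad.
Only numpy, scipy, OpenCV 4.12 (cv2) and the standard library are available. Lean on these libraries where they do the work, as an engineer would, in place of code of your own. Each camera call takes 0.05 s, during which the arm holds its last target. There are 200 camera calls.

## Task

The three disc springs stand draining in the wire rack after their wash; stack all three on the assembly arbor so that they work in series: the first with its hollow side down on the seat, the second turned over (hollow side up), the third hollow side down again. Each must slide down round the arbor and lie flat on the one below, and the spanner, coupler and wax tin beside the work must be left where they are.

Things in the scene. Friction and masses are not known exactly. Their poses are not given: they have to be found in the camera images.
- disc_1_center (a point): one of three identical dark steel disc springs (dished rings), diameter 60 mm, hole 31 mm, 7.5 mm high, 65 g, stiff. Point: centre, half-way up the axis. y axis: the cone's axis, towards the RAISED side (seen from there a bright flat ring lies round the hole, 31 to 36 mm diameter); -y is the HOLLOW side (seen from there a bright flat ring lies at the outer rim, 55 to 60 mm). Rim band 3 mm wide
- disc_2_center (a point): the same as disc_1: another of the three identical disc springs; centre, y axis towards its raised side. At the start each stands on edge in a slot, y level and square to the row, pointing to one side of the rack or the other
- disc_3_center (a point): the same as disc_1: another of the three identical disc springs; centre, y axis towards its raised side. At the start each stands on edge in a slot, y level and square to the row, pointing to one side of the rack or the other
- rack: wire draining rack of bright steel, 290 mm long (its x axis), 78 mm wide, fixed. Origin on the table under its middle, z up. Three slots in line at x = -100, 0, +100 mm, each holding a disc on edge. Both ends of a disc's level diameter (along the rack's x) are free for fingers: 40 mm between neighbouring discs, nothing there above 28 mm
- rack_slot1 (a point): centre of the disc in the middle slot, 53.3 mm above the table. A disc rests on two cross wires, between two arched wire hoops (one beside each face, 4 mm wire, 9 mm free between them, 38 mm long along x) that rise to 82 mm above the table, almost as high as the disc; so it leaves its slot only straight up, by at least 62 mm
- arbor_seat (a point): centre of the seat of the fixed assembly arbor, 62 mm above the table, z up. Dark base flange 100 mm wide, column 43 mm, seat collar 57 mm (fingers holding a 60 mm disc pass down outside it), and on it a bright upright mandrel of 29.5 mm diameter (1.5 mm play in a disc's hole). In the finished stack the discs' centres are 3.75, 11.25 and 18.75 mm above the seat
- arbor_tip (a point): centre of the top of the mandrel, 36.5 mm above the seat; its top 8 mm taper from 29.5 to 21 mm diameter as a lead-in
- wax_tin: bystander: red and white tin, 67x95x28 mm, origin at the centre of its underside
- spanner: bystander: 13 mm combination spanner, 181 mm long, 9 mm high, lying flat, origin at the centre of its underside
- coupler: bystander: air hose coupler with a brass sleeve, 73 mm long, 24 mm thick, lying, origin at the centre of its underside
There are look-alikes about, which are no part of the job. Leave any yellow look-alike of the part that bears disc_2_center alone.

How it is judged:
At the end, for the whole second after the job is handed in: All three discs on the arbor, in any order: lowest and top with the raised side up, middle with it down; each within 0.1 rad of flat, its centre within 2.5 mm of the axis and 1.8 mm of its height in the finished stack (3.75, 11.25, 18.75 mm above the seat), at rest (((z of disc_1_center in the frame of arbor_seat between 0.00195 and 0.00555 m and angle between disc_1_center's own y axis and vertical below 0.1 rad) or (z of disc_1_center in the frame of arbor_seat between 0.00945 and 0.01305 m and angle between disc_1_center's own y axis and vertical above 3.0416 rad) or (z of disc_1_center in the frame of arbor_seat between 0.01695 and 0.02055 m and angle between disc_1_center's own y axis and vertical below 0.1 rad)) and horizontal distance between each of disc_1_center, disc_2_center, disc_3_center and arbor_seat below 0.0025 m and linear speed of each of disc_1, disc_2, disc_3 below 0.02 m/s and ((z of disc_2_center in the frame of arbor_seat between 0.00195 and 0.00555 m and angle between disc_2_center's own y axis and vertical below 0.1 rad) or (z of disc_2_center in the frame of arbor_seat between 0.00945 and 0.01305 m and angle between disc_2_center's own y axis and vertical above 3.0416 rad) or (z of disc_2_center in the frame of arbor_seat between 0.01695 and 0.02055 m and angle between disc_2_center's own y axis and vertical below 0.1 rad)) and ((z of disc_3_center in the frame of arbor_seat between 0.00195 and 0.00555 m and angle between disc_3_center's own y axis and vertical below 0.1 rad) or (z of disc_3_center in the frame of arbor_seat between 0.00945 and 0.01305 m and angle between disc_3_center's own y axis and vertical above 3.0416 rad) or (z of disc_3_center in the frame of arbor_seat between 0.01695 and 0.02055 m and angle between disc_3_center's own y axis and vertical below 0.1 rad))); the robot touches nothing.
It fails at once if the wax tin is pushed more than 25 mm from its place (distance of wax_tin from where it was at the start of the episode above 0.025 m).
It fails at once if the spanner is pushed more than 25 mm from its place (distance of spanner from where it was at the start of the episode above 0.025 m).
It fails at once if the coupler is pushed more than 25 mm from its place (distance of coupler from where it was at the start of the episode above 0.025 m).
It also fails if it takes over 72 s, if anything falls off the work surface, if the arm or the gripper's body presses on something with over 40 N, if the wrist force passes 120 N, or if a joint passes its speed limit or range.

## Working session

There is one attempt and no reset: what is moved stays moved. The work goes in short steps, Python scripts to look and compute and a tool call to move; the robot and the scene stay as the last step left them, time stands still between calls to the robot, and variables do not carry over. Pictures are saved under pics/ and viewed, at most 10 in all, crops included, and the job is handed in when it is done.

Besides the shell and the picture viewer there is one more tool, called after ">>>" as name(argument=value, ...) on one line, values as JSON. jog_arm: Moves the arm, as the interface text tells. Its arguments: {"type":"object","properties":{"deltas":{"type":"array"},"force":{"type":"number"}},"required":["deltas"]}

```bash
mkdir -p pics; python3 - <<'E'
from plant import ctrl, vision
import cv2,numpy as np
print(ctrl.observe())
for n in ("top","side"):
    im=vision.camera(n); cv2.imwrite(f"pics/{n}0.png",im[:,:,::-1]); 
    c=vision.calibration(n); print(n,c)
    R=cv2.Rodrigues(np.array(c["rvec"]))[0]; print("cam pos",-R.T@np.array(c["tvec"]).ravel())
print(vision.calibration("wrist"))
E
```

```text
{'t': 0.0, 'qpos': array([-9.14391723e-01,  3.85551268e-01,  6.62187434e-03, -4.81830758e-04,
       -1.19404285e+00, -2.58621303e-01]), 'joint_velocities': array([ 0.00218936,  0.00276378, -0.0002243 ,  0.00204451, -0.00223809,
        0.0007341 ]), 'tau': array([-1.20815159e-03, -3.92283833e+01,  1.88406193e+01,  4.18636009e+00,
       -4.63723336e-03, -9.04459867e-07]), 'tool_pos': array([ 0.24191916, -0.57567953,  0.24922576]), 'eef_rot': array([-1.97495705e-01,  9.80303123e-01,  1.07497561e-03, -2.79678170e-04]), 'contact_force': array([-0.26943289, -0.14843281, -0.07260709]), 'moment': array([ 0.02710654,  0.00855664, -0.02179212]), 'grasp_force': 0.0, 'opening': 0.08565805683885347}
top {'camera_matrix': array([[468.42617062,   0.        , 279.79715541],
       [  0.        , 468.42617062, 206.50947308],
       [  0.        ,   0.        ,   1.        ]]), 'rvec': array([ 2.20438678, -2.18254384,  0.0667309 ]), 'tvec': array([0.07191684, 0.56139905, 1.27567137])}
cam pos [0.48593891 0.08096628 1.30575121]
side {'camera_matrix': array([[389.5836161 ,   0.        , 280.63287741],
       [  0.        , 389.5836161 , 211.52552806],
       [  0.        ,   0.        ,   1.        ]]), 'rvec': array([ 2.02107215, -0.01619576,  0.02183386]), 'tvec': array([-0.56951975,  0.11373774,  1.02264166])}
cam pos [ 0.5463423  -0.88299978  0.55218336]
{'camera_matrix': array([[345.7483749 ,   0.        , 286.87516909],
       [  0.        , 345.7483749 , 208.45892727],
       [  0.        ,   0.        ,   1.        ]]), 'hand_eye': array([[ 3.50761206e-04, -9.45122780e-01, -3.26715177e-01,
         8.44014979e-02],
       [ 9.99999937e-01,  3.48052320e-04,  6.67523573e-05,
        -3.52982837e-04],
       [ 5.06248019e-05, -3.26715180e-01,  9.45122843e-01,
        -1.23210821e-01],
       [ 0.00000000e+00,  0.00000000e+00,  0.00000000e+00,
         1.00000000e+00]])}
```

View pics/top0.png

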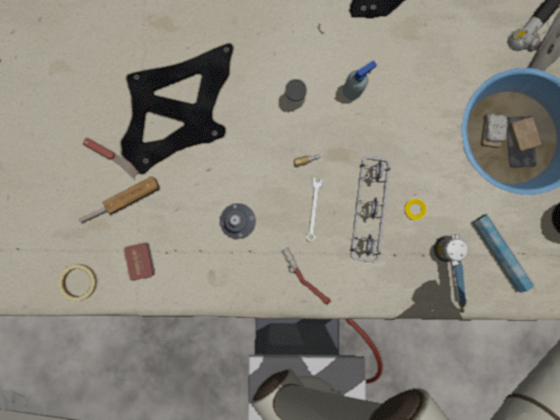

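View pics/side0.png

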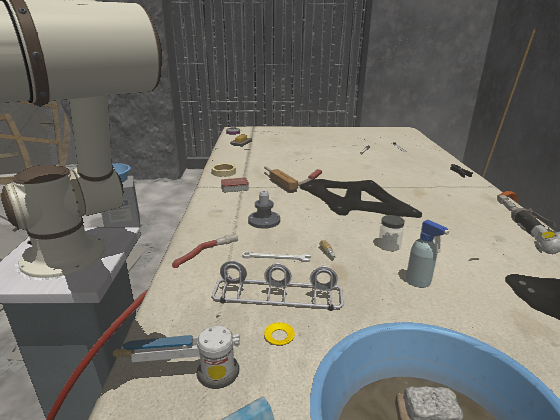

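The top view shows the rack at about (369,210) with discs at (376,173), (369,210), (364,247), and the arbor at (237,219). The side view shows the discs at (233,273), (278,276), (323,278) and the arbor at (264,205). I'll enlarge both and triangulate.

```bash
cat > h.py <<'E'
import cv2,numpy as np
from plant import ctrl,vision
from scipy.spatial.transform import Rotation as Ro
def cam(n):
    c=vision.calibration(n);K=np.array(c["camera_matrix"])
    if n=="wrist":
        s=ctrl.observe();T=np.eye(4);T[:3,:3]=Ro.from_quat(s["eef_rot"]).as_matrix();T[:3,3]=s["tool_pos"]
        X=T@np.array(c["hand_eye"]);return K,X[:3,:3],X[:3,3]
    R=cv2.Rodrigues(np.array(c["rvec"]))[0];return K,R.T,-R.T@np.array(c["tvec"]).ravel()
def ray(C,u,v):
    K,R,p=C;d=R@np.linalg.inv(K)@[u,v,1];return p,d/np.linalg.norm(d)
def atz(C,u,v,z):
    p,d=ray(C,u,v);return p+d*(z-p[2])/d[2]
def proj(C,X):
    K,R,p=C;q=K@(R.T@(np.array(X)-p));return q[:2]/q[2]
def tri(*rs):
    A=sum(np.eye(3)-np.outer(d,d) for p,d in rs);b=sum((np.eye(3)-np.outer(d,d))@p for p,d in rs);return np.linalg.solve(A,b)
E
python3 - <<'E'
from h import *
t,s=cam("top"),cam("side")
for a,b in [((376,173),(323,278)),((369,210),(278,276)),((364,247),(233,273))]:
    print("disc",atz(t,*a,.053).round(3),atz(s,*b,.053).round(3),tri(ray(t,*a),ray(s,*b)).round(3))
print("arbor tip",atz(t,235,219,.0985).round(3),atz(s,264,193,.0985).round(3))
print("spanner",atz(t,317,182,.005).round(3),atz(t,310,238,.005).round(3),"coupler",atz(t,307,160,.01).round(3))
T=cv2.imread("pics/top0.png");S=cv2.imread("pics/side0.png")
a=cv2.resize(T[150:265,340:400],None,fx=5,fy=5,interpolation=2)
b=cv2.resize(S[255:315,205:350],None,fx=3.4,fy=3.4,interpolation=2)
c=cv2.resize(T[195:245,210:270],None,fx=5,fy=5,interpolation=2)
o=np.zeros((580,800,3),np.uint8);o[:575,:300]=a;o[:b.shape[0],305:305+b.shape[1]]=b;o[220:470,305:605]=c
cv2.imwrite("pics/crop.png",o)
E
```

```text
disc [ 0.651 -0.18   0.053] [ 0.658 -0.184  0.053] [ 0.655 -0.181  0.051]
disc [ 0.552 -0.161  0.053] [ 0.56  -0.175  0.053] [ 0.556 -0.163  0.044]
disc [ 0.453 -0.148  0.053] [ 0.46  -0.163  0.053] [ 0.455 -0.149  0.043]
arbor tip [0.522 0.193 0.099] [0.523 0.182 0.098]
spanner [ 0.631 -0.026  0.005] [ 0.475 -0.007  0.005] coupler [0.692 0.003 0.01 ]
```

View pics/crop.png

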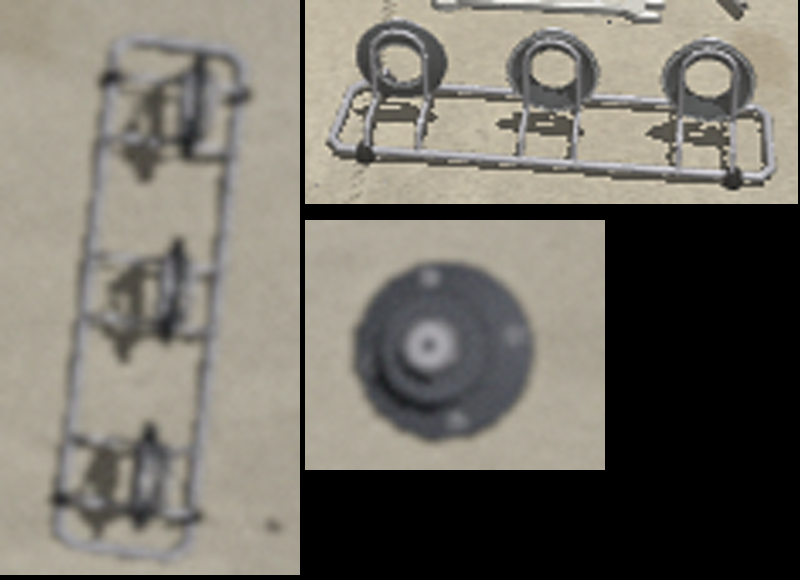

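The middle and far discs show a bright outer rim towards -y, so their raised side faces +y. The near disc looks reversed. I'll fly over the rack and look more closely.

>>> jog_arm(deltas=[-448,260,-50,0,0,-58,0,-448,260,-50,0,0,-58,0,-448,260,-50,0,0,-58,0,-448,260,-50,0,0,-58,0,-448,260,-50,0,0,-58,0,-448,260,-50,0,0,-58,0,-448,260,-50,0,0,-58,0,-448,260,-50,0,0,-58,0,-448,260,-50,0,0,-58,0,-448,260,-50,0,0,-58,0,-448,260,-50,0,0,-58,0,-448,260,-50,0,0,-58,0])

```text
t: 1.6
tool_pos: [0.5536, -0.1641, 0.3002]
eef_rot: [-0.647, 0.762, 0.0, -0.0]
contact_force: [0.2, 0.1, 0.0]
opening: 0.0857
grasp_force: 0.0
```

```bash
python3 - <<'E'
from h import *
s=ctrl.observe();print(s["t"],s["qpos"].round(3),s["tool_pos"].round(4),Ro.from_quat(s["eef_rot"]).as_matrix().round(3))
C=cam("wrist");im=vision.camera("wrist");cv2.imwrite("pics/w1.png",im[:,:,::-1]);np.save("w1.npy",np.array([*C[1].ravel(),*C[2]]))
for X in [(.655,-.181,.053),(.556,-.163,.053),(.455,-.149,.053)]: print(proj(C,X).round())
E
```

```text
1.6 [-0.008  0.273 -0.029 -0.    -1.269 -0.155] [ 0.5536 -0.1641  0.3002] [[-0.162 -0.987 -0.   ]
 [-0.987  0.162  0.   ]
 [ 0.     0.    -1.   ]]
[193. 171.]
[285. 172.]
[378. 170.]
```

View pics/w1.png

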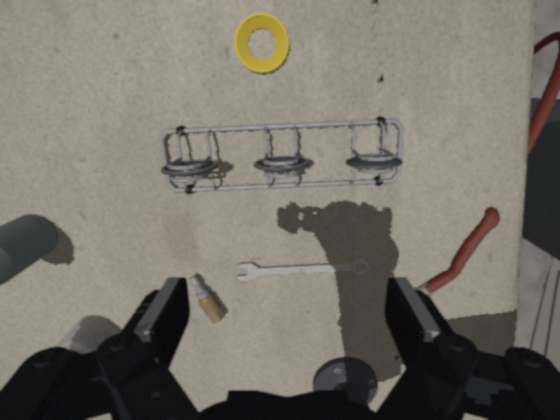

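The wrist view shows the discs at (189,167), (283,163) and (375,160), the spanner at (300,270), and the yellow look-alike at (262,42). I'll turn the tool by 180° so that tool x faces +y, then look at the other faces.

>>> jog_arm(deltas=[0,0,60,0,0,-110,0,0,0,60,0,0,-110,0,0,0,60,0,0,-110,0,0,0,60,0,0,-110,0,0,0,60,0,0,-110,0,0,0,60,0,0,-110,0,0,0,60,0,0,-110,0,0,0,60,0,0,-110,0,0,0,60,0,0,-110,0,0,0,60,0,0,-110,0,0,0,60,0,0,-110,0])

```text
t: 3.02
tool_pos: [0.554, -0.1638, 0.2405]
eef_rot: [0.996, 0.094, 0.0, 0.0]
contact_force: [-0.6, 0.1, 0.6]
opening: 0.0853
grasp_force: 0.0
```

>>> jog_arm(deltas=[0,0,0,0,0,-70,0,0,0,0,0,0,-70,0,0,0,0,0,0,-70,0,0,0,0,0,0,-70,0,0,0,0,0,0,-70,0,0,0,0,0,0,-70,0,0,0,0,0,0,-70,0,0,0,0,0,0,-70,0])

```text
t: 4.03
tool_pos: [0.554, -0.1636, 0.2404]
eef_rot: [0.762, 0.647, 0.0, 0.0]
contact_force: [0.1, 0.3, -0.2]
opening: 0.0855
grasp_force: 0.0
```

```bash
python3 - <<'E'
from h import *
s=ctrl.observe();print(s["t"],s["qpos"].round(3),s["tool_pos"].round(4),Ro.from_quat(s["eef_rot"]).as_matrix().round(3))
C=cam("wrist");im=vision.camera("wrist")[:,:,::-1];cv2.imwrite("pics/w2.png",im);np.save("w2.npy",np.array([*C[1].ravel(),*C[2]]))
P=[proj(C,X) for X in [(.655,-.181,.053),(.556,-.163,.053),(.455,-.149,.053)]];print(np.round(P))
b=cv2.resize(im[70:270,80:480],(800,400),interpolation=2)
i1=cv2.imread("pics/w1.png");a=cv2.resize(i1[140:190,150:420],(800,148),interpolation=2)
cv2.imwrite("pics/w2c.png",np.vstack([b,a]))
E
```

```text
4.025 [-0.007  0.312 -0.127  0.    -1.132  2.985] [ 0.554  -0.1636  0.2404] [[ 0.162  0.987  0.   ]
 [ 0.987 -0.162 -0.   ]
 [-0.     0.    -1.   ]]
[[397. 185.]
 [289. 184.]
 [179. 186.]]
```

View pics/w2c.png

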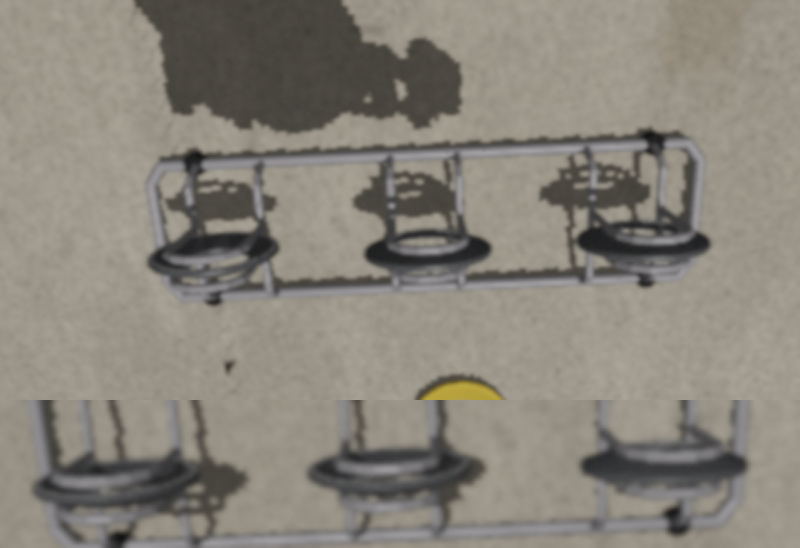

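This confirms that the near disc (A, at (187,196)) is hollow towards +y, while B (294,195) and C (402,191) have their raised side towards +y. All three can use the same grasp.

```bash
python3 - <<'E'
from h import *
K=np.array(vision.calibration("wrist")["camera_matrix"]);w=np.load("w2.npy");C=(K,w[:9].reshape(3,3),w[9:])
P=[atz(C,u,v,.053) for u,v in [(186.8,196),(294.2,195),(402.5,191)]]
T=ctrl.observe();R=Ro.from_quat(T["eef_rot"]).as_matrix()
for p in P: print(p.round(4),(R.T@(p-T["tool_pos"])*1000).round(1))
d=P[2]-P[0];print(np.linalg.norm(d),np.degrees(np.arctan2(d[1],d[0])), np.degrees(np.arctan2(R[1,1],R[0,1])))
w=np.load("w1.npy");C1=(K,w[:9].reshape(3,3),w[9:])
# w1 widest: crop scale 2.963
for u,v in [(117,485),(391,469),(665,466)]: print(atz(C1,150+u/2.963,140+v/2.963-400/2.963,.053).round(4))
E
```

```text
[ 0.4597 -0.1594  0.053 ] [-11.3 -93.8 187.4]
[ 0.5593 -0.1747  0.053 ] [-10.2   7.  187.4]
[ 0.6598 -0.1873  0.053 ] [ -6.3 108.2 187.4]
0.2020572904673111 -7.940928303912869 -9.362981397097842
[ 0.658  -0.1837  0.053 ]
[ 0.5575 -0.1733  0.053 ]
[ 0.4584 -0.1582  0.053 ]
```

>>> jog_arm(deltas=[-9.5,6,50,0,0,-1.6,0,-9.5,6,90,0,0,-1.6,0,-9.5,6,130,0,0,-1.6,0,-9.5,6,160,0,0,-1.6,0,-9.5,6,185,0,0,-1.6,0,-9.5,6,185,0,0,-1.6,0,-9.5,6,185,0,0,-1.6,120,-9.5,6,185,0,0,-1.6,255,-9.5,6,185,0,0,-1.6,255,-9.5,6,185,0,0,-1.6,255], force=40)

```text
t: 5.32
tool_pos: [0.5591, -0.1734, 0.0571]
eef_rot: [0.752, 0.659, 0.0, 0.001]
contact_force: [-2.9, 0.9, 6.0]
opening: 0.0574
grasp_force: 41.9
```

>>> jog_arm(deltas=[0,0,-5,0,0,0,255,0,0,-25,0,0,0,255,0,0,-50,0,0,0,255,0,0,-80,0,0,0,255,0,0,-110,0,0,0,255,0,0,-130,0,0,0,255,0,0,-130,0,0,0,255])

```text
t: 6.2
tool_pos: [0.56, -0.1733, 0.1873]
eef_rot: [0.752, 0.659, 0.002, 0.002]
contact_force: [-0.6, 1.1, -1.3]
opening: 0.0573
grasp_force: 43.5
```

```bash
python3 - <<'E'
from h import *
s=ctrl.observe();print(s["t"],s["qpos"].round(3),s["tool_pos"].round(4),s["contact_force"],s["opening"])
C=cam("wrist");im=vision.camera("wrist")[:,:,::-1];cv2.imwrite("pics/w3.png",im)
for dx in(-30,30):print(dx,proj(C,s["tool_pos"]+Ro.from_quat(s["eef_rot"]).apply([0,dx/1000,0])))
b=cv2.resize(im[220:420,100:460],(800,444),interpolation=2);cv2.imwrite("pics/w3c.png",b)
E
```

```text
6.2 [-0.024  0.369 -0.184  0.    -1.013  3.033] [ 0.56   -0.1733  0.1873] [-0.59408855  1.06001542 -1.25446085] 0.05729752719698367
-30 [214.45913149 302.3926583 ]
30 [358.63278424 302.43612353]
```

View pics/w3c.png

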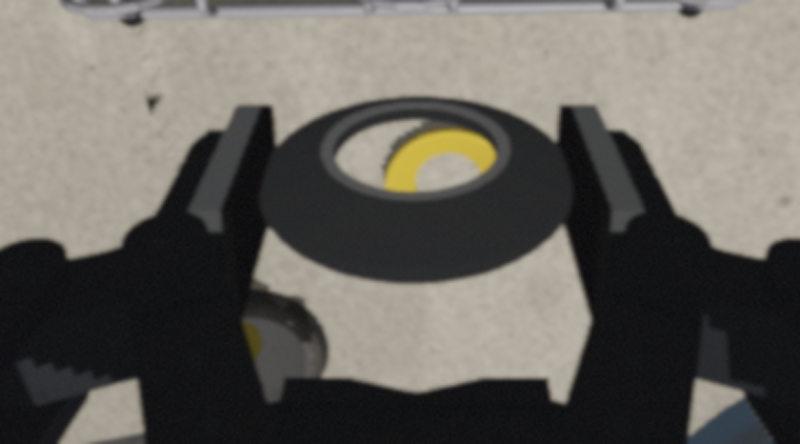

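The disc is held on its diameter and square in the jaws, raised side towards the camera, centre at about (287,305). Now I'll pitch it level and carry it to above the arbor.

>>> jog_arm(deltas=[20,-6,-50,0,6,0,255,50,-12,-90,0,15,0,255,80,-20,-100,0,24,0,255,115,-28,-110,0,33,0,255,150,-36,-110,0,42,0,255,185,-45,-110,0,51,0,255,220,-54,-100,0,60,0,255,255,-62,-90,0,69,0,255,290,-70,-80,0,78,0,255,325,-78,-60,0,86,0,255,355,-86,-50,0,90,0,255,355,-86,-50,0,90,0,255])

```text
t: 7.75
tool_pos: [0.5755, 0.2031, 0.4205]
eef_rot: [0.628, 0.449, 0.429, -0.469]
contact_force: [0.3, 0.3, -1.9]
opening: 0.0575
grasp_force: 43.6
```

```bash
python3 - <<'E'
from h import *
s=ctrl.observe();print(s["t"],s["qpos"].round(3),s["tool_pos"].round(4),s["contact_force"].round(1),s["opening"]);print(Ro.from_quat(s["eef_rot"]).as_matrix().round(3))
E
```

```text
7.75 [-0.072  0.285  0.109 -1.388 -1.492  3.096] [0.5755 0.2031 0.4205] [ 0.3  0.3 -1.9] 0.0574703952361541
[[ 0.229  0.966  0.116]
 [ 0.162 -0.156  0.974]
 [ 0.96  -0.205 -0.192]]
```

Joint 6 is at its stop, so I need a different azimuth. I'll fit the kinematics from the recorded poses to choose one.

```bash
cat > fk.py <<'E'
from h import *
from scipy.optimize import least_squares
D=[([-.9144,.3856,.0066,-.0005,-1.194,-.2586],[.2419,-.5757,.2492]),([-.008,.273,-.029,0,-1.269,-.155],[.5536,-.1641,.3002]),([-.007,.312,-.127,0,-1.132,2.985],[.554,-.1636,.2404]),([-.024,.369,-.184,0,-1.013,3.033],[.56,-.1733,.1873]),([-.072,.285,.109,-1.388,-1.492,3.096],[.5755,.2031,.4205])]
Rx=lambda a:Ro.from_euler('x',a).as_matrix();Ry=lambda a:Ro.from_euler('y',a).as_matrix();Rz=lambda a:Ro.from_euler('z',a).as_matrix()
TZ=np.array([[0,-1,0],[-1,0,0],[0,0,-1.]])  # tool-down axes at zero yaw: x=-y, y=-x
def fk(q,p,s4):
    c,h,L1,L2,e,Lt,y0=p;B=Rz(q[0]);U=Ry(q[1]);F=Ry(q[1]-q[2])
    w=B@(np.array([c,y0,h])+U@[0,0,L1]+F@[L2,0,e])
    # frame W: j5 pitch; down when j2-j3-j5=pi/2
    W=B@F@Rx(s4*q[3])@Ry(-q[4]-np.pi/2)   # W z-axis up = -tool z
    R=W@Rz(q[5])@TZ
    return w+R@[0,0,Lt],R
P0=[.02,.17,.56,.4,0,.3,-.16]
def fit(s4):
    f=lambda p:np.concatenate([fk(q,p,s4)[0]-t for q,t in D]+[.02*(np.array(p)-P0)])
    return least_squares(f,P0)
E
python3 - <<'E'
from fk import *
for s in(1,-1):
    r=fit(s);print(s,r.x.round(3),[ (1000*(fk(q,r.x,s)[0]-t)).round(1).tolist() for q,t in D]);print(fk(D[4][0],r.x,s)[1].round(3))
    p=r.x
    if np.abs(r.fun[:15]).max()>.02: continue
    lo=np.array([-3.14,-1.21,-1.07,-3.16,-2.99,-3.1]);hi=np.array([3.14,2.06,1.41,2.05,-.16,3.1])
    for z in (.07,.13,.22):
      for az in (85,75,65,55,45,30,10):
        a=np.radians(az);zt=np.array([np.cos(a),np.sin(a),0]);xt=np.array([0,0,1.]);Rt=np.c_[xt,np.cross(zt,xt),zt]
        def g(q):
            x,R=fk(q,p,s);return np.r_[(x-[.522,.19,z])*3,(R-Rt).ravel()]
        k=min((least_squares(g,q0,bounds=(lo,hi)) for q0 in ([0,.6,-.3,-1.3*1,-1.5,2.5],[0,1,-.6,-1,-1.2,1.6])),key=lambda k:k.cost)
        q=k.x;d=q[1]-q[2];B=Rz(q[0]);w=fk(q,np.r_[p[:5],0,p[6]],s)[0];el=B@(np.array([p[0],p[6],p[1]])+Ry(q[1])@[0,0,p[2]])
        print(z,az,"err",round(k.cost**.5,4),q.round(2),"wrist",w.round(2),"elbow",el.round(2))
E
```

```text
1 [-0.734 -0.31   0.551  1.127  0.239 -0.299 -0.138] [[21.3, 8.5, 55.7], [7.6, 21.9, 112.7], [2.5, 22.0, 10.7], [-15.0, 22.5, -72.6], [-6.5, -87.9, -106.3]]
[[-0.114  0.993 -0.025]
 [ 0.194 -0.002 -0.981]
 [-0.974 -0.116 -0.192]]
-1 [ 0.482  0.115  0.521 -0.063 -0.072  0.339 -0.145] [[4.3, 18.0, -34.5], [-13.9, 14.4, -72.9], [-0.7, 14.3, -7.4], [16.5, 14.0, 45.9], [5.8, -57.9, 68.9]]
[[ 0.229  0.966  0.116]
 [ 0.162 -0.156  0.974]
 [ 0.96  -0.204 -0.192]]
```

```bash
cat >> fk.py <<'E'
def fk(q,p,s4=-1):
    c,h,L1,L2,e,Lt,y0,a1,wx,wy,ty,tx=p;B=Rz(q[0]);U=Ry(q[1]);F=Ry(q[1]-q[2]);G=F@Rx(s4*q[3]);W=G@Ry(-q[4]-np.pi/2);R=W@Rz(q[5])@TZ
    w=B@(np.array([c,y0,h])+U@[a1,0,L1]+F@[L2,0,e]+G@[0,wy,0]+W@[tx,ty,0])
    return w+R@[0,0,Lt],R
P0=np.array([.02,.17,.56,.4,0,.3,-.08,0,0,0,-.08,0])
def fit(s4=-1,w=.02):
    f=lambda p:np.concatenate([fk(q,p)[0]-t for q,t in D]+[w*(np.array(p)-P0)])
    return least_squares(f,P0)
E
python3 - <<'E'
from fk import *
for w in(.02,.003):
    r=fit(-1,w);print(r.x.round(3),[ (1000*(fk(q,r.x)[0]-t)).round(1).tolist() for q,t in D])
E
```

```text
[ 0.084  0.182  0.584  0.427 -0.049  0.269  0.003  0.009 -0.    -0.041
 -0.121 -0.081] [[2.4, -3.4, -1.4], [6.1, 0.1, -0.7], [0.2, 0.2, 0.2], [-4.2, 0.5, 1.2], [-6.3, -0.2, 0.6]]
[ 1.137  0.033  0.582  0.393 -0.034  0.137  0.062  0.03  -0.    -0.071
 -0.151 -1.131] [[1.3, -1.6, -0.3], [2.8, -0.0, -1.4], [0.1, 0.1, 2.2], [-2.1, 0.2, -0.7], [-2.8, -0.1, 0.3]]
```

```bash
cat >> fk.py <<'E'
P0=np.array([0,.17,.55,.5,0,.3,0,0,0,0,-.16,0]);free=[1,2,3,4,5,10]
def full(v):
    p=P0.copy();p[free]=v;return p
rr=least_squares(lambda v:np.concatenate([fk(q,full(v))[0]-t for q,t in D]+[.003*(v-P0[free])]),P0[free]);p=full(rr.x)
lo=np.array([-3.14,-1.21,-1.07,-3.16,-2.99,-3.1]);hi=np.array([3.14,2.06,1.41,2.05,-.16,3.1])
def Rhor(az):
    a=np.radians(az);zt=np.array([np.cos(a),np.sin(a),0]);xt=np.array([0,0,1.]);return np.c_[xt,np.cross(zt,xt),zt]
def ik(X,Rt,seeds):
    g=lambda q:np.r_[(fk(q,p)[0]-X)*3,(fk(q,p)[1]-Rt).ravel()]
    return min((least_squares(g,np.clip(q0,lo+.01,hi-.01),bounds=(lo,hi)) for q0 in seeds),key=lambda k:k.cost)
E
python3 - <<'E'
from fk import *
print(p.round(3),[ (1000*(fk(q,p)[0]-t)).round(1).tolist() for q,t in D])
for z in (.07,.13,.22,.35):
  for az in (85,70,55,40,20,0,-20):
    k=ik(np.array([.522,.19,z]),Rhor(az),([0,.6,-.3,-1.3,-1.5,2.5],[0,1,-.6,-1,-1.2,1.6],D[4][0],[.8,1,-.6,-.3,-1.2,1.6]))
    q=k.x;w=fk(q,np.r_[p[:5],0,p[6:10],0,0])[0];w2=fk(q,np.r_[p[:5],0,p[6:]])[0]
    print(z,az,"err",round(k.cost**.5,3),q.round(2),"wrist",w.round(2),w2.round(2))
E
```

```text
[ 0.     0.19   0.589  0.437 -0.05   0.278  0.     0.     0.     0.
 -0.159  0.   ] [[2.9, -3.9, -0.9], [6.3, 0.3, 0.1], [-0.1, 0.4, -0.1], [-4.7, 0.6, 0.8], [-6.5, 0.3, 0.1]]
0.07 85 err 0.672 [-0.1   0.61  0.17 -1.35 -1.48  3.1 ] wrist [ 0.71 -0.07  0.44] [ 0.64 -0.1   0.3 ]
0.07 70 err 0.679 [-0.07  0.41 -0.06 -1.35 -1.17  3.1 ] wrist [ 0.6  -0.04  0.49] [ 0.53 -0.07  0.35]
0.07 55 err 0.672 [ 0.02  0.23 -0.24 -1.37 -0.89  3.1 ] wrist [0.5  0.01 0.52] [ 0.43 -0.02  0.38]
0.07 40 err 0.657 [ 0.16  0.1  -0.37 -1.4  -0.62  3.1 ] wrist [0.42 0.07 0.53] [0.35 0.03 0.39]
0.07 20 err 0.637 [ 0.41  0.04 -0.43 -1.47 -0.3   3.1 ] wrist [0.36 0.16 0.53] [0.3  0.11 0.39]
0.07 0 err 0.649 [ 0.5   0.07 -0.42 -1.54 -0.16  3.1 ] wrist [0.36 0.19 0.53] [0.29 0.15 0.39]
0.07 -20 err 0.792 [ 0.45  0.1  -0.42 -1.62 -0.16  3.1 ] wrist [0.37 0.18 0.52] [0.3  0.15 0.38]
0.13 85 err 0.603 [-0.1   0.5   0.12 -1.37 -1.47  3.1 ] wrist [ 0.66 -0.07  0.5 ] [ 0.6  -0.09  0.35]
0.13 70 err 0.605 [-0.07  0.31 -0.09 -1.37 -1.17  3.1 ] wrist [ 0.56 -0.04  0.53] [ 0.5  -0.07  0.39]
0.13 55 err 0.594 [ 0.01  0.14 -0
[... 1126 characters left out ...]
5 0.14 0.43]
0.35 85 err 0.318 [-0.13  0.24  0.06 -1.45 -1.48  3.1 ] wrist [ 0.55 -0.07  0.64] [ 0.53 -0.09  0.48]
0.35 70 err 0.314 [-0.11  0.08 -0.1  -1.45 -1.2   3.1 ] wrist [ 0.47 -0.05  0.65] [ 0.44 -0.07  0.49]
0.35 55 err 0.299 [-0.04 -0.06 -0.24 -1.46 -0.93  3.1 ] wrist [ 0.39 -0.02  0.65] [ 0.36 -0.03  0.49]
0.35 40 err 0.278 [ 0.11 -0.16 -0.34 -1.48 -0.67  3.1 ] wrist [0.32 0.03 0.64] [0.3  0.02 0.49]
0.35 20 err 0.257 [ 0.39 -0.22 -0.4  -1.5  -0.34  3.1 ] wrist [0.27 0.11 0.64] [0.25 0.09 0.48]
0.35 0 err 0.3 [ 0.54 -0.19 -0.38 -1.53 -0.16  3.1 ] wrist [0.26 0.16 0.63] [0.24 0.14 0.48]
0.35 -20 err 0.561 [ 0.52 -0.18 -0.39 -1.57 -0.16  3.1 ] wrist [0.27 0.16 0.63] [0.24 0.14 0.48]
```

```bash
cat > s.py <<'E'
from fk import *
rng=np.random.default_rng(0)
def sols(X,Rt,n=60):
    out=[]
    for i in range(n):
        k=ik(np.array(X),Rt,[rng.uniform(lo,hi)])
        if k.cost<1e-6 and not any(np.abs(k.x-o).max()<.05 for o in out): out.append(k.x)
    return out
E
python3 - <<'E'
from s import *
for z in (.07,.2):
  for az in (85,60,30,0,-30,-60,-90,120,150,180):
    for q in sols([.522,.19,z],Rhor(az),30):
        w=fk(q,np.r_[p[:5],0,p[6:10],0,0])[0];w2=fk(q,np.r_[p[:5],0,p[6:]])[0]
        print(z,az,q.round(2),"wrist",w.round(2),w2.round(2))
E
```

```text
0.07 85 [-0.2   0.91 -0.13 -1.65 -1.53 -2.1 ] wrist [ 0.63 -0.13  0.15] [ 0.5  -0.09  0.07]
0.07 60 [-0.34  0.94 -0.43 -2.09 -1.47 -1.75] wrist [ 0.49 -0.17  0.1 ] [ 0.38 -0.05  0.07]
0.07 30 [-0.31  1.16 -0.79 -2.59 -1.9  -1.37] wrist [ 0.31 -0.1   0.04] [0.28 0.05 0.07]
0.07 0 [ 0.12  1.19 -0.96 -3.14 -2.15 -1.57] wrist [0.26 0.03 0.07] [0.24 0.19 0.07]
0.07 -90 [ 0.73  1.06 -0.33  1.57 -1.57 -1.38] wrist [0.41 0.36 0.04] [0.52 0.47 0.07]
0.07 120 [ 0.01  0.98  0.2  -1.19 -1.93 -2.29] wrist [0.76 0.01 0.18] [ 0.66 -0.05  0.07]
0.07 150 [ 0.22  1.08  0.39 -0.74 -2.3  -2.12] wrist [0.8  0.18 0.15] [0.76 0.05 0.07]
0.07 180 [ 0.43  1.17  0.36  0.   -2.33 -1.57] wrist [0.73 0.33 0.07] [0.8  0.19 0.07]
0.2 85 [-0.19  0.64 -0.16 -1.63 -1.51 -2.33] wrist [ 0.61 -0.12  0.31] [ 0.5  -0.09  0.2 ]
0.2 60 [-0.32  0.6  -0.46 -2.04 -1.32 -2.03] wrist [ 0.48 -0.16  0.27] [ 0.38 -0.05  0.2 ]
0.2 30 [-0.32  0.71 -0.87 -2.62 -1.58 -1.57] wrist [ 0.31 -0.11  0.2 ] [0.28 0.05 0.2 ]
0.2 0 [ 0.12  0.76 -1.02 -3.14 -1.78 -1.57] wrist [0.26 0.03 0.2 ] [0.24 0.19 0.2 ]
0.2 -90 [ 0.73  0.86 -0.35  1.57 -1.57 -1.22] wrist [0.41 0.37 0.14] [0.52 0.47 0.2 ]
0.2 120 [-0.    0.77  0.18 -1.26 -2.   -2.48] wrist [ 0.75 -0.    0.33] [ 0.66 -0.05  0.2 ]
0.2 150 [ 0.2   0.89  0.39 -0.88 -2.43 -2.31] wrist [0.8  0.16 0.31] [0.76 0.05 0.2 ]
0.2 180 [ 0.43  1.    0.33  0.   -2.48 -1.57] wrist [0.73 0.33 0.2 ] [0.8  0.19 0.2 ]
```

```bash
python3 - <<'E'
from s import *
rk=np.radians(-7.6)
def Rt(tau,psi=None):
    # choice II: tool x toward -y'. rotation about rack x: grasp angle tau; place = further 90
    x=np.array([0,-np.cos(tau),np.sin(tau)]);z=np.array([0,-np.sin(tau),-np.cos(tau)])
    return Rz(rk+(psi or 0))@np.c_[x,np.cross(z,x),z]
def show(n,X,R):
    for q in sols(X,R,25):
        w=fk(q,np.r_[p[:5],0,p[6:10],0,0])[0];w2=fk(q,np.r_[p[:5],0,p[6:]])[0]
        print(n,q.round(2),"wrist",w.round(2),w2.round(2))
for t in (30,45,60):
    a=np.radians(t)
    for n,X in (("A",[.459,-.159,.054]),("C",[.659,-.186,.054])): show((t,n),X,Rt(a))
    for psi in (0,-30,-60): show((t,"place",psi),[.522,.19,.08],Rt(a-np.pi/2,np.radians(psi)))
E
```

```text
(30, 'A') [ 0.11  0.51 -0.84  1.1  -0.59 -1.18] wrist [0.33 0.04 0.26] [ 0.48 -0.02  0.29]
(30, 'C') [ 0.1   0.72 -0.3   0.77 -0.8  -0.74] wrist [0.57 0.06 0.24] [ 0.68 -0.05  0.29]
(30, 'place', 0) [-0.    0.6  -0.2  -1.27 -1.12  0.7 ] wrist [ 0.6  -0.    0.32] [ 0.49 -0.05  0.22]
(30, 'place', -30) [-0.1   0.53 -0.44 -1.8  -0.78  0.89] wrist [ 0.5  -0.05  0.31] [ 0.38 -0.    0.22]
(30, 'place', -60) [-0.16  0.63 -0.83 -2.72 -0.94  1.52] wrist [ 0.34 -0.06  0.23] [0.3  0.1  0.22]
(45, 'A') [ 0.15  0.6  -0.86  1.33 -0.81 -1.42] wrist [0.33 0.05 0.23] [0.48 0.04 0.25]
(45, 'C') [ 0.13  0.78 -0.35  1.07 -0.93 -1.02] wrist [0.55 0.07 0.19] [0.68 0.01 0.25]
(45, 'place', 0) [ 0.17  0.5  -0.23 -0.99 -1.    0.5 ] wrist [0.57 0.1  0.38] [ 0.5  -0.    0.28]
(45, 'place', -30) [ 0.21  0.41 -0.38 -1.24 -0.63  0.34] wrist [0.5  0.11 0.38] [0.4  0.03 0.28]
(45, 'place', -60) [ 0.34  0.37 -0.45 -1.54 -0.27  0.25] wrist [0.45 0.16 0.39] [0.34 0.12 0.28]
(60, 'A') [ 0.2   0.72 -0.85  1.44 -1.05 -1.57] wrist [0.33 0.07 0.19] [0.49 0.08 0.19]
(60, 'C') [ 0.15  0.87 -0.36  1.26 -1.12 -1.19] wrist [0.54 0.08 0.14] [0.69 0.05 0.19]
(60, 'place', 0) [ 0.35  0.45 -0.26 -0.68 -0.91  0.31] wrist [0.52 0.19 0.4 ] [0.5  0.05 0.32]
(60, 'place', -30) [ 0.45  0.38 -0.37 -0.75 -0.62 -0.08] wrist [0.45 0.22 0.4 ] [0.44 0.08 0.32]
(60, 'place', -60) [ 0.64  0.36 -0.46 -0.65 -0.32 -0.6 ] wrist [0.37 0.28 0.39] [0.39 0.14 0.32]
```

```bash
cat > d.py <<'E'
from h import *
def delta(X,R,s=None):
    s=s or ctrl.observe();R0=Ro.from_quat(s["eef_rot"])
    d=R0.inv().apply(np.array(X)-s["tool_pos"])*1000;v=(R0.inv()*Ro.from_matrix(R)).as_rotvec(degrees=True)
    print("delta",d.round(1),v.round(1),"ang",np.linalg.norm(v).round(1))
def down(az): # tool down, tool x at azimuth az
    a=np.radians(az);x=np.array([np.cos(a),np.sin(a),0]);z=np.array([0,0,-1.]);return np.c_[x,np.cross(z,x),z]
def hor(az,pitch=0):
    a=np.radians(az);h=np.array([np.cos(a),np.sin(a),0]);u=np.array([0,0,1.]);c,s=np.cos(np.radians(pitch)),np.sin(np.radians(pitch))
    z=c*h-s*u;x=c*u+s*h;return np.c_[x,np.cross(z,x),z]
E
python3 -c "
from d import *
delta([.53,.17,.32],down(75))"
```

```text
delta [-112.2  -18.2  -18.3] [-13.9 -77.7  -3.2] ang 79.0
```

>>> jog_arm(deltas=[-112,-18,-18,-13.9,-77.7,-3.2,255,-112,-18,-18,-13.9,-77.7,-3.2,255,-112,-18,-18,-13.9,-77.7,-3.2,255,-112,-18,-18,-13.9,-77.7,-3.2,255,-112,-18,-18,-13.9,-77.7,-3.2,255,-112,-18,-18,-13.9,-77.7,-3.2,255,-112,-18,-18,-13.9,-77.7,-3.2,255,-112,-18,-18,-13.9,-77.7,-3.2,255,-112,-18,-18,-13.9,-77.7,-3.2,255])

```text
t: 8.88
tool_pos: [0.5302, 0.1704, 0.3196]
eef_rot: [0.793, 0.609, -0.0, 0.002]
contact_force: [-0.4, 0.1, -0.9]
opening: 0.0574
grasp_force: 43.5
```

```bash
python3 -c "
from d import *
s=ctrl.observe();print(s['qpos'].round(3),s['tool_pos'].round(4),s['opening']);print(Ro.from_quat(s['eef_rot']).as_matrix().round(3))
delta([.53,.17,.32],down(75))"
```

```text
[ 0.604  0.226 -0.046  0.004 -1.299  2.276] [0.5302 0.1704 0.3196] 0.05741874657496245
[[ 0.257  0.966  0.002]
 [ 0.966 -0.257 -0.004]
 [-0.003  0.003 -1.   ]]
delta [-0.4 -0.  -0.4] [0.2 0.2 0.1] ang 0.2
```

>>> jog_arm(deltas=[0,0,0,0,0,110,255,0,0,0,0,0,110,255,0,0,0,0,0,110,255,0,0,0,0,0,110,255,0,0,0,0,0,110,255,0,0,0,0,0,110,255,0,0,0,0,0,110,255,0,0,0,0,0,110,255,0,0,0,0,0,110,255,0,0,0,0,0,110,255,0,0,0,0,0,110,255])

```text
t: 10.25
tool_pos: [0.5307, 0.1684, 0.3213]
eef_rot: [0.953, -0.303, 0.002, -0.0]
contact_force: [0.2, -0.3, -1.0]
opening: 0.0578
grasp_force: 43.5
```

>>> jog_arm(deltas=[0,0,0,0,0,110,255,0,0,0,0,0,110,255,0,0,0,0,0,110,255,0,0,0,0,0,110,255,0,0,0,0,0,110,255,0,0,0,0,0,110,255,0,0,0,0,0,110,255,0,0,0,0,0,110,255,0,0,0,0,0,110,255,0,0,0,0,0,110,255,0,0,0,0,0,110,255])

```text
t: 11.62
tool_pos: [0.5307, 0.1684, 0.3213]
eef_rot: [-0.298, 0.954, -0.001, 0.002]
contact_force: [0.7, 0.1, -0.5]
opening: 0.0581
grasp_force: 43.5
```

>>> jog_arm(deltas=[0,0,0,0,0,76,255,0,0,0,0,0,76,255,0,0,0,0,0,76,255,0,0,0,0,0,76,255,0,0,0,0,0,76,255,0,0,0,0,0,76,255,0,0,0,0,0,76,255,0,0,0,0,0,76,255])

```text
t: 12.62
tool_pos: [0.5308, 0.1685, 0.3215]
eef_rot: [0.351, 0.937, 0.0, 0.002]
contact_force: [-0.2, -0.2, -1.6]
opening: 0.0572
grasp_force: 43.5
```

```bash
python3 -c "
from d import *
s=ctrl.observe();print(s['qpos'].round(3),s['tool_pos'].round(4),s['opening'])
for a in (85,90,110): delta([.522,.19,.20],hor(a))"
```

```text
[ 0.6    0.224 -0.044  0.004 -1.299 -2.889] [0.5308 0.1685 0.3215] 0.05718856023739174
delta [ 21.2  10.2 121.4] [-41.9  82.9  42.3] ang 102.0
delta [ 21.2  10.2 121.4] [-38.1  84.2  38.4] ang 100.1
delta [ 21.2  10.2 121.4] [-22.6  88.1  22.9] ang 93.8
```

>>> jog_arm(deltas=[21,10,40,-38.1,84.2,38.4,255,21,10,80,-38.1,84.2,38.4,255,21,10,100,-38.1,84.2,38.4,255,21,10,110,-38.1,84.2,38.4,255,21,10,121,-38.1,84.2,38.4,255,21,10,121,-38.1,84.2,38.4,255,21,10,121,-38.1,84.2,38.4,255,21,10,121,-38.1,84.2,38.4,255,21,10,121,-38.1,84.2,38.4,255,21,10,121,-38.1,84.2,38.4,255,21,10,121,-38.1,84.2,38.4,255,21,10,121,-38.1,84.2,38.4,255])

```text
t: 14.12
tool_pos: [0.5227, 0.1902, 0.2012]
eef_rot: [0.499, 0.502, 0.501, -0.499]
contact_force: [-0.9, -0.7, -0.8]
opening: 0.0577
grasp_force: 43.6
```

```bash
python3 - <<'E'
from d import *
s=ctrl.observe();print(s['t'],s['qpos'].round(3),s['tool_pos'].round(4),s['opening'],s['contact_force'])
C=cam("wrist");im=vision.camera("wrist")[:,:,::-1];cv2.imwrite("pics/w4.png",im);np.save("w4.npy",np.array([*C[1].ravel(),*C[2]]))
print(Ro.from_quat(s['eef_rot']).as_matrix().round(3))
print(proj(C,s["tool_pos"]),proj(C,[.522,.19,.0985]));delta([.522,.19,.20],hor(90))
E
```

```text
14.125 [-0.138  0.648 -0.13  -1.472 -1.668 -2.355] [0.5227 0.1902 0.2012] 0.05768905666743944 [-0.88087301 -0.70787457 -0.7672418 ]
[[-0.004  1.    -0.   ]
 [ 0.002  0.     1.   ]
 [ 1.     0.004 -0.002]]
[286.83580509 301.27979838] [284.52793282 472.24235835]
delta [-1.5 -0.7 -0.4] [-0.   0.1  0.3] ang 0.3
```

View pics/w4.png

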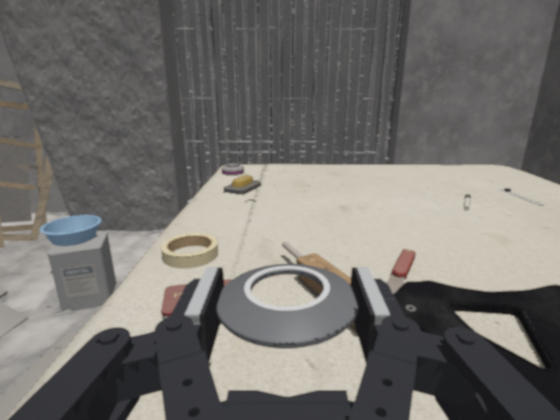

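The disc lies level in the jaws at (287,303), but the arbor is below the view. I'll locate the mandrel tip by blob centroids in the first top and side pictures.

```bash
python3 - <<'E'
from d import *
t,s=cam("top"),cam("side")
T=cv2.cvtColor(cv2.imread("pics/top0.png"),cv2.COLOR_BGR2GRAY).astype(float);S=cv2.cvtColor(cv2.imread("pics/side0.png"),cv2.COLOR_BGR2GRAY)
def cen(m,x0,y0,cx,cy):
    n,l,st,c=cv2.connectedComponentsWithStats(m.astype(np.uint8));
    i=l[int(cy-y0),int(cx-x0)];return c[i]+[x0,y0],st[i]
w=T[195:245,210:270]
for th in(110,130): 
    c,st=cen((w>th)&(np.hypot(*np.meshgrid(np.arange(60)-25,np.arange(50)-25))<9),210,195,234.5,220);print("tip",c,st,atz(t,*c,.0985).round(4))
for th in(90,110):
    m=cv2.morphologyEx((w<th).astype(np.uint8),cv2.MORPH_CLOSE,np.ones((9,9)));c,st=cen(m,210,195,245,225);print("flange",c,st,atz(t,*c,.006).round(4))
print(S[186:230,256:274])
for X in([.522,.192,.0985],[.522,.192,.062]):print(proj(s,X),proj(t,X))
E
```

```text
tip [234.72839506 219.44444444] [20 20 10 10 81] [0.5213 0.1935 0.0985]
tip [239.59897959 219.50306122] [   0    0   60   50 2940] [0.5213 0.181  0.0985]
flange [236.13212435 221.39766839] [ 10   9  33  35 772] [0.5187 0.1982 0.006 ]
flange [237.031893  220.8744856] [ 10   9  35  35 972] [0.5201 0.1957 0.006 ]
[[188 186 187 187 190 189 187 186 189 189 190 180 187 187 177 175 185 177]
 [149 138 138 150 161 146 160 170 158 164 164 171 166 165 172 167 165 171]
 [183 186 186 186 187 186 186 188 185 186 188 187 187 186 187 188 190 191]
 [185 187 186 185 186 187 188 189 189 189 187 186 187 187 188 191 192 191]
 [180 183 183 183 186 188 183 184 183 183 186 182 183 185 186 187 188 187]
 [182 181 181 182 176 172 151 109 101 167 169 154 179 183 184 187 186 184]
 [180 178 181 161 133 179 176 154 151 174 189 138 176 182 184 185 185 184]
 [179 178 182 136 125 125 151 166 180 153 150 143 150 181 185 186 189 186]
 [181 181 184 148 135 140 143 156 156 155 153 147 148 183 189 186 185 184]
 [181 183 187  98 128 150 155 161 158 164 161 137 112 186 190 186 184 184]
 [186 186 192  98  89  97  99 105 105 
[... 1924 characters left out ...]
7  98  99  94  96  98  98 118 149 148  99  96  97  97  98  98]
 [ 96  99  97  95  96  98  98  98  98  92 107 113  93  97  97  98  98  92]
 [ 76  89  95  96  97  98 100  99  97  98  95  97  99  94  89  81  70  67]
 [ 62  67  66  65  60  66  80  78  79  68  61  60  69  61  68  68  66  66]
 [ 62  59  64  66  66  67  68  70  67  68  69  69  69  68  67  65  63  58]
 [ 72  57  57  60  60  62  63  64  66  63  63  63  63  60  60 118 118 186]
 [195 196 160 153 156 123 120 119 121 119 117 118 148 189 189 190 190 185]
 [187 190 189 186 188 188 185 183 184 181 180 179 179 180 181 181 181 184]]
[263.59875975 191.63792849] [235.32116429 219.19110603]
[263.72813416 202.75170551] [236.57973684 219.61436106]
```

```bash
python3 - <<'E'
from d import *
s=ctrl.observe()["tool_pos"];o=np.zeros((560,800,3),np.uint8)
for i,n in enumerate(("top","side")):
    C=cam(n);im=vision.camera(n)[:,:,::-1];cv2.imwrite(f"pics/{n}5.png",im);c=proj(C,s);print(n,c)
    u,v=(c-[30,35]).astype(int);print("origin",u,v);o[:,i*400:i*400+400]=cv2.resize(im[v:v+70,u:u+50],(400,560),interpolation=2)
cv2.imwrite("pics/c5.png",o)
E
```

```text
top [231.99476353 217.56569835]
origin 201 182
side [263.43875453 158.73353378]
origin 233 123
```

View pics/c5.png

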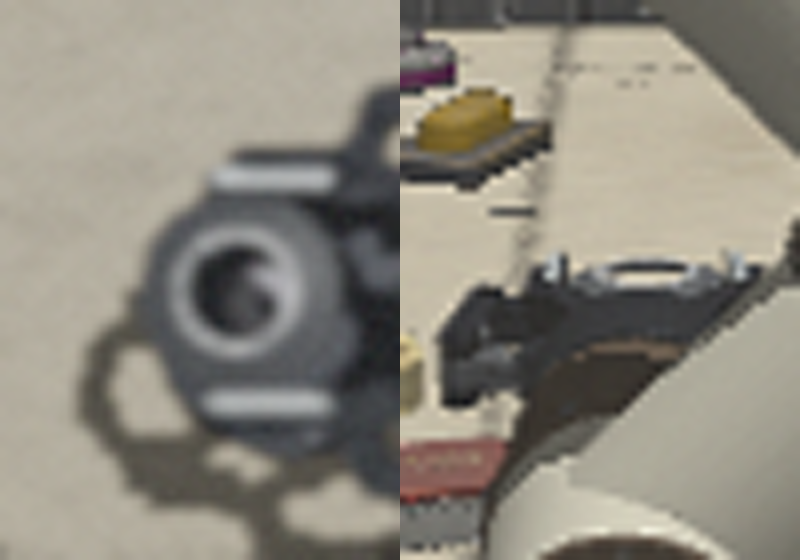

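The top view shows the disc ring at (230.2,218.1) with the outer rim centred at about (231.9,218), which hints at some tilt. I'll fit the disc's pose in the jaws from both views.

```bash
python3 - <<'E'
from d import *
from scipy.optimize import least_squares
s=ctrl.observe();R=Ro.from_quat(s["eef_rot"]).as_matrix();X=s["tool_pos"]
Cw,Ct=cam("wrist"),cam("top")
th=np.linspace(0,2*np.pi,181)
def ext(C,p,r,h):
    dx,dy,dz,phi=p;L=np.c_[np.full(181,h),r*np.cos(th),r*np.sin(th)]@Ro.from_euler('y',phi).as_matrix().T+[dx,dy,dz]
    P=np.array([proj(C,X+R@l) for l in L/1000]);return np.r_[P.min(0),P.max(0)]
# l,t,r,b
mo=np.array([218,266,356,347]);mi=np.array([243.5,266.5,330.5,307])
tr=np.array([230.2,218.1]);to=np.array([231.9,218.0])
def f(p):
    o=ext(Cw,p[:4],30,-3.);i=ext(Cw,p[:4],18,3.75)
    return np.r_[o-mo,i-mi]
r=least_squares(f,[0,0,0,0.]);print(r.x.round(3),r.fun.round(1))
e=ext(Ct,r.x,17,3.75);print("top ring pred",(e[:2]+e[2:])/2,"outer",[(a[:2]+a[2:])/2 for a in [ext(Ct,r.x,30,-3)]])
E
```

```text
[ 0.614  0.067  5.694 -0.023] [-1.1  0.5  1.1 -1.5  1.3 -1.1 -1.3  2.2]
top ring pred [229.23700876 217.5628907 ] outer [array([229.60950792, 217.66188511])]
```

>>> jog_arm(deltas=[-30,0,0,0,0,0,255,-60,0,0,0,0,0,255,-85,0,0,0,0,0,255,-95,0,0,0,0,0,255,-100,0,0,0,0,0,255,-105,0,0,0,0,0,255,-110,0,0,0,0,0,255,-110,0,0,0,0,0,255])

```text
t: 15.28
tool_pos: [0.5223, 0.1903, 0.0909]
eef_rot: [0.5, 0.5, 0.5, -0.5]
contact_force: [0.8, 0.1, -0.4]
opening: 0.0574
grasp_force: 43.6
```

>>> jog_arm(deltas=[-5,0,0,0,0,0,255,-9,0,0,0,0,0,255,-13,0,0,0,0,0,255,-15,0,0,0,0,0,255,-15,0,0,0,0,0,255])

```text
t: 15.9
tool_pos: [0.5223, 0.1903, 0.0756]
eef_rot: [0.5, 0.5, 0.5, -0.5]
contact_force: [-0.3, -0.3, -0.8]
opening: 0.0575
grasp_force: 43.6
```

>>> jog_arm(deltas=[-4,0,0,0,0,0,255,-6,0,0,0,0,0,255,-6,0,0,0,0,0,90,-6,0,0,0,0,0,0,-6,0,0,0,0,0,0,-6,0,0,0,0,0,0,20,0,0,0,0,0,0,70,0,0,0,0,0,0,125,0,0,0,0,0,0,180,0,0,0,0,0,0,200,0,0,0,0,0,0])

```text
t: 17.27
tool_pos: [0.5221, 0.1904, 0.2799]
eef_rot: [0.498, 0.502, 0.502, -0.498]
contact_force: [1.1, -0.3, -1.0]
opening: 0.0856
grasp_force: 0.0
```

```bash
python3 - <<'E'
from d import *
s=ctrl.observe();print(s['t'],s['qpos'].round(3),s['tool_pos'].round(4),s['contact_force'].round(1))
C=cam("wrist");im=vision.camera("wrist")[:,:,::-1];cv2.imwrite("pics/w6.png",im)
im=vision.camera("top")[:,:,::-1];cv2.imwrite("pics/top6.png",im)
sd=vision.camera("side")[:,:,::-1]
b=cv2.resize(sd[170:250,220:310],(800,711)[:2],interpolation=2)[:590];cv2.imwrite("pics/c6.png",b)
E
```

```text
17.275 [-0.142  0.511 -0.103 -1.488 -1.687 -2.515] [0.5221 0.1904 0.2799] [ 1.1 -0.3 -1. ]
```

View pics/c6.png

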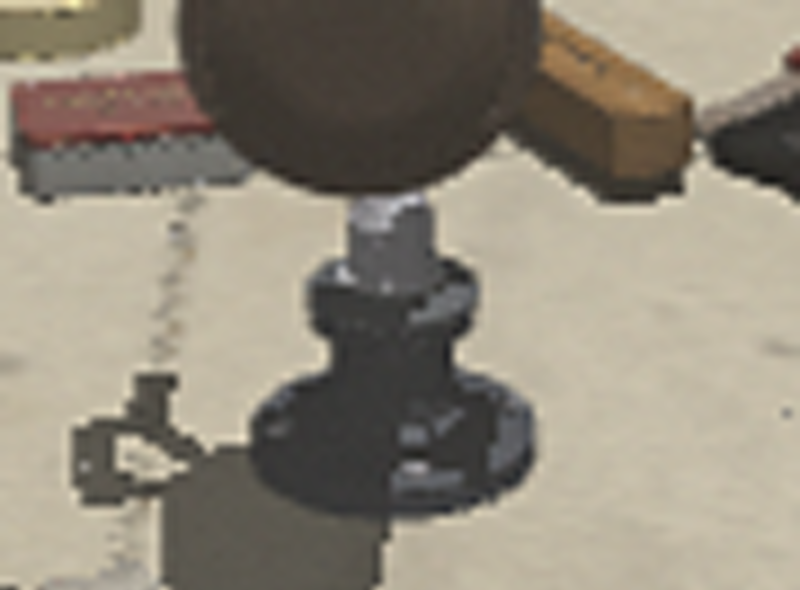

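The disc sits down on the collar, with its dark rim round the mandrel foot, and looks flat. Next is disc A, gripped with the tool inclined 45° so that it can also be placed at 45°, which avoids the joint 6 stop.

```bash
cat >> d.py <<'E'
def R2(tau,yaw=-7.6):
    t=np.radians(tau);x=np.array([0,-np.cos(t),np.sin(t)]);z=np.array([0,-np.sin(t),-np.cos(t)])
    return Ro.from_euler('z',yaw,degrees=True).as_matrix()@np.c_[x,np.cross(z,x),z]
E
python3 -c "
from d import *
delta([.47,-.02,.32],down(180))"
```

```text
delta [  43.   -51.8 -210.4] [ 69.4 -69.1 -69.1] ang 119.8
```

>>> jog_arm(deltas=[40,-10,-30,69.4,-69.1,-69.1,0,43,-20,-60,69.4,-69.1,-69.1,0,43,-30,-90,69.4,-69.1,-69.1,0,43,-40,-120,69.4,-69.1,-69.1,0,43,-50,-150,69.4,-69.1,-69.1,0,43,-52,-180,69.4,-69.1,-69.1,0,43,-52,-210,69.4,-69.1,-69.1,0,43,-52,-210,69.4,-69.1,-69.1,0,43,-52,-210,69.4,-69.1,-69.1,0,43,-52,-210,69.4,-69.1,-69.1,0,43,-52,-210,69.4,-69.1,-69.1,0,43,-52,-210,69.4,-69.1,-69.1,0])

```text
t: 18.92
tool_pos: [0.4685, -0.0188, 0.3172]
eef_rot: [-0.002, 1.0, -0.001, -0.004]
contact_force: [-0.4, -0.1, 0.2]
opening: 0.0855
grasp_force: 0.0
```

```bash
python3 -c "
from d import *
s=ctrl.observe();print(s['t'],s['qpos'].round(3),s['tool_pos'].round(4))
delta([.459,-.159,.18],R2(45)); delta([.459,-.159,.18],R2(20))"
```

```text
18.925 [ 0.307  0.073 -0.236 -0.    -1.27  -1.874] [ 0.4685 -0.0188  0.3172]
delta [   9.1 -139.9  137.5] [ 32.3  36.5 -77.5] ang 91.5
delta [   9.1 -139.9  137.5] [ 14.5  16.  -81.2] ang 84.1
```

>>> jog_arm(deltas=[9,-60,20,32.3,36.5,-77.5,0,9,-100,40,32.3,36.5,-77.5,0,9,-140,60,32.3,36.5,-77.5,0,9,-140,80,32.3,36.5,-77.5,0,9,-140,100,32.3,36.5,-77.5,0,9,-140,120,32.3,36.5,-77.5,0,9,-140,137,32.3,36.5,-77.5,0,9,-140,137,32.3,36.5,-77.5,0,9,-140,137,32.3,36.5,-77.5,0,9,-140,137,32.3,36.5,-77.5,0,9,-140,137,32.3,36.5,-77.5,0])

```text
t: 20.3
tool_pos: [0.4611, -0.16, 0.1816]
eef_rot: [-0.606, 0.698, -0.251, -0.287]
contact_force: [-0.3, -0.3, 0.5]
opening: 0.0854
grasp_force: 0.0
```

```bash
python3 -c "
from d import *
s=ctrl.observe();print(s['t'],s['qpos'].round(3),s['tool_pos'].round(4));print(Ro.from_quat(s['eef_rot']).as_matrix().round(3))
delta([.459,-.159,.18],R2(45)); delta([.459,-.159,.054],R2(45))"
```

```text
20.3 [ 0.295  0.317 -0.768  0.825 -1.06  -1.067] [ 0.4611 -0.16    0.1816]
[[-0.1   -0.99  -0.096]
 [-0.702  0.139 -0.699]
 [ 0.706 -0.003 -0.709]]
delta [-1.6  2.2  0.6] [ 0.2  0.1 -0.4] ang 0.4
delta [-90.5   2.5  89.9] [ 0.2  0.1 -0.4] ang 0.4
```

>>> jog_arm(deltas=[-25,2.3,25,0,0,-0.4,0,-50,2.3,50,0,0,-0.4,0,-72,2.3,72,0,0,-0.4,0,-84,2.3,84,0,0,-0.4,0,-90.5,2.3,90,0,0,-0.4,0,-90.5,2.3,90,0,0,-0.4,0,-90.5,2.3,90,0,0,-0.4,120,-90.5,2.3,90,0,0,-0.4,255,-90.5,2.3,90,0,0,-0.4,255,-90.5,2.3,90,0,0,-0.4,255], force=40)

```text
t: 21.55
tool_pos: [0.4598, -0.1584, 0.055]
eef_rot: [-0.61, 0.695, -0.252, -0.287]
contact_force: [0.4, 2.7, 5.0]
opening: 0.0579
grasp_force: 42.2
```

```bash
python3 -c "
from d import *
s=ctrl.observe();print(s['t'],s['qpos'].round(3),s['tool_pos'].round(4),s['contact_force'],s['opening']);R=Ro.from_quat(s['eef_rot']).as_matrix();print(R.round(3), R[2]*100)"
```

```text
21.55 [ 0.227  0.522 -0.908  1.091 -0.841 -1.393] [ 0.4598 -0.1584  0.055 ] [0.44274217 2.73173189 4.96302488] 0.057944690177979895
[[-0.092 -0.992 -0.092]
 [-0.702  0.13  -0.7  ]
 [ 0.706  0.    -0.708]] [ 7.05742173e+01  3.25619032e-02 -7.08468687e+01]
```

>>> jog_arm(deltas=[4,0,-4,0,0,0,255,20,0,-20,0,0,0,255,45,0,-45,0,0,0,255,75,0,-75,0,0,0,255,100,0,-100,0,0,0,255,120,0,-120,0,0,0,255,120,0,-120,0,0,0,255])

```text
t: 22.42
tool_pos: [0.4592, -0.1591, 0.2252]
eef_rot: [-0.609, 0.696, -0.251, -0.286]
contact_force: [-0.6, -0.2, -1.0]
opening: 0.0578
grasp_force: 42.9
```

```bash
python3 -c "
from d import *
s=ctrl.observe();print(s['t'],s['qpos'].round(3),s['tool_pos'].round(4),s['contact_force'],s['opening'])
delta([.5226,.194,.24],R2(-45))"
```

```text
22.425 [ 0.31   0.253 -0.716  0.775 -1.143 -0.975] [ 0.4592 -0.1591  0.2252] [-0.57726895 -0.15815581 -1.04217863] 0.0578482096951294
delta [-244.   -16.3 -262.8] [ -0.1 -89.8   0. ] ang 89.8
```

>>> jog_arm(deltas=[-24,-2,-35,0,-10,0,255,-50,-4,-60,0,-20,0,255,-75,-6,-90,0,-30,0,255,-100,-8,-115,0,-40,0,255,-125,-10,-140,0,-50,0,255,-150,-12,-165,0,-60,0,255,-175,-14,-190,0,-70,0,255,-205,-16,-220,0,-80,0,255,-230,-16,-247,0,-89.8,0,255,-244,-16,-263,0,-89.8,0,255,-244,-16,-263,0,-89.8,0,255,-244,-16,-263,0,-89.8,0,255])

```text
t: 23.92
tool_pos: [0.5213, 0.1938, 0.237]
eef_rot: [-0.609, 0.696, 0.253, 0.286]
contact_force: [-0.3, 0.0, -0.4]
opening: 0.0575
grasp_force: 43.2
```

```bash
python3 -c "
from d import *
s=ctrl.observe();print(s['t'],s['qpos'].round(3),s['tool_pos'].round(4),s['contact_force'],s['opening']);R=Ro.from_quat(s['eef_rot']).as_matrix();print(R.round(3))
delta([.5226,.194,.24],R2(-45))
vision.camera('top');T=vision.camera('top')[:,:,::-1];cv2.imwrite('pics/top7.png',T);W=vision.camera('wrist')[:,:,::-1];cv2.imwrite('pics/w7.png',W)
C=cam('top');print(proj(C,s['tool_pos']),proj(cam('wrist'),s['tool_pos']),proj(cam('wrist'),[.5226,.194,.0985]))
g=cv2.cvtColor(T,cv2.COLOR_BGR2GRAY);print(g[204:234,214:246])
"
```

```text
23.925 [ 0.208  0.253 -0.137 -0.865 -1.066  0.054] [0.5213 0.1938 0.237 ] [-0.31067301  0.00191356 -0.37645898] 0.057526013150014
[[-0.096 -0.991  0.089]
 [-0.703  0.131  0.7  ]
 [-0.705  0.004 -0.709]]
delta [-2.4 -1.2 -1.9] [ 0.2 -0.2 -0.1] ang 0.3
[228.99216117 217.60213483] [287.96870697 301.61303667] [284.99264537  65.45033251]
[[167 166 167 165 147 110  66  41  53  50  57  59  57  56  57  57  54  53
   58  55  56  61  57  62  65  61  71  71  73  72  77  76]
 [165 168 169 165 144 102  56  43  48  55  60  56  59  57  57  61  55  60
   55  52  57  56  59  59  63  65  72  71  73  72  74  77]
 [168 169 172 163 139  92  51  44  49  59  57  57  59  57  54  58  57  57
   59  57  57  57  57  62  65  67  70  73  71  73  71  74]
 [171 170 172 165 136  84  44  42  52  58  56  60  60  56  61  55  56  56
   58  60  58  56  58  60  62  69  71  71  69  76  73  77]
 [172 172 171 162 130  80  49  42  54  57  58  57  59  57  54  56  58  55
   57  59  56  60  63  62  66  70  70  73  75  75  77  78]
 [172 171 172 160 126  75  42  41  53  58  55  58  60  55  61  58  55  59
   56  54  58  58  62  62 
[... 2525 characters left out ...]
9  60  56  59  71  89 112 128 131]
 [161 170 170 172 172 169 158 124  86  63  57  60  59  54  55  59  56  56
   53  51  55  58  55  56  55  61  77  95 114 124 129 125]
 [167 172 172 171 172 169 157 122  80  57  52  51  55  61  58  59  54  56
   58  55  60  56  57  56  65  76 100 118 125 126 121 119]
 [173 173 174 172 172 169 152 117  78  63  63  58  54  57  53  58  56  54
   57  56  55  59  62  74  86  97 106 113 115 113 112 112]
 [160 166 171 174 168 155 138 102  77  61  60  60  59  61  56  57  54  55
   52  58  62  75  83  99 103 100 103 108 106 102 105 104]
 [118 130 149 154 139 119 104  88  70  54  49  55  55  57  59  57  54  49
   53  59  75  87  86  93  93  93  94  96  96  98 105 109]]
```

View pics/w7.png

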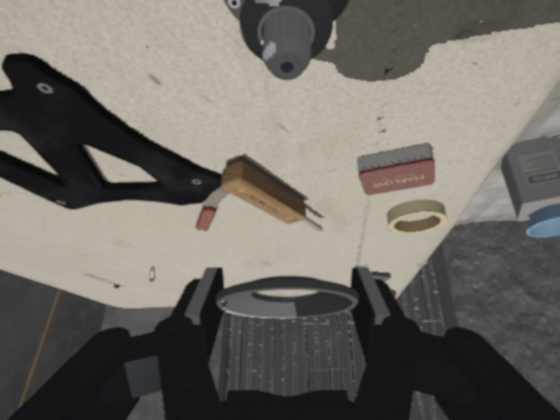

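The mandrel tip shows at (287,67) against a prediction of (285,65), and disc A is level in the jaws at (287,298), so both agree.

```bash
python3 -c "
from d import *
for z in (.15,.11,.086): delta([.5222,.1924,z],R2(-45))
"
```

```text
delta [62.9 -0.9 61.3] [ 0.1 -0.1 -0.1] ang 0.2
delta [91.1 -1.  89.7] [ 0.1 -0.1 -0.1] ang 0.2
delta [108.1  -1.  106.7] [ 0.1 -0.1 -0.1] ang 0.2
```

>>> jog_arm(deltas=[31,-1,30,0,0,0,255,63,-1,61,0,0,0,255,80,-1,78,0,0,0,255,91,-1,89.5,0,0,0,255,94,-1,92.5,0,0,0,255,97,-1,95.5,0,0,0,255,97,-1,95.5,0,0,0,255])

```text
t: 24.95
tool_pos: [0.5229, 0.1928, 0.1026]
eef_rot: [-0.609, 0.695, 0.252, 0.287]
contact_force: [-0.2, -0.8, -0.6]
opening: 0.0577
grasp_force: 43.2
```

>>> jog_arm(deltas=[2.5,0.5,2.5,0,0,0,255,5,0.5,5,0,0,0,255,7.5,0.5,7.5,0,0,0,255,10,0.5,10,0,0,0,255,10,0.5,10,0,0,0,255])

```text
t: 25.58
tool_pos: [0.5219, 0.1927, 0.0873]
eef_rot: [-0.609, 0.695, 0.253, 0.286]
contact_force: [-0.0, -0.0, 0.2]
opening: 0.0574
grasp_force: 43.2
```

>>> jog_arm(deltas=[0,0,0,0,0,0,60,0,0,0,0,0,0,0,0,0,0,0,0,0,0,0,0,0,0,0,0,0,-20,0,-20,0,0,0,0,-55,0,-55,0,0,0,0,-90,0,-90,0,0,0,0,-110,0,-110,0,0,0,0,-110,0,-110,0,0,0,0])

```text
t: 26.7
tool_pos: [0.5232, 0.1933, 0.2466]
eef_rot: [-0.61, 0.694, 0.251, 0.289]
contact_force: [-0.3, 0.7, -0.6]
opening: 0.0856
grasp_force: 0.0
```

```bash
python3 - <<'E'
from d import *
s=ctrl.observe();print(s['t'],s['qpos'].round(3),s['tool_pos'].round(4),s['contact_force'].round(1),s['opening'])
C=cam("wrist");W=vision.camera('wrist')[:,:,::-1];cv2.imwrite('pics/w8.png',W)
S=vision.camera('side')[:,:,::-1];cv2.imwrite('pics/s8.png',S)
print(proj(C,[.5226,.194,.0985]),proj(C,[.5226,.194,.0733]),proj(C,[.5226,.194,.062]))
g=cv2.cvtColor(W,cv2.COLOR_BGR2GRAY);print(g[0:110:3,225:350:5])
g=cv2.cvtColor(S,cv2.COLOR_BGR2GRAY);print(g[188:222,250:278])
delta([.659,-.186,.22],R2(45))
E
```

```text
26.7 [ 0.207  0.243 -0.126 -0.86  -1.074  0.045] [0.5232 0.1933 0.2466] [-0.3  0.7 -0.6] 0.08563115215583082
[289.06040883  54.97522989] [289.11227206  27.13640473] [289.13388492  15.53519003]
[[169 170 104  78  72  43  76  64  39  38  36  37  39  39  38  37  38  38
   40  40  84  48  40  35  34]
 [169 170 142  78  67  43  83  41  40  40  38  40  53  64  60  45  38  38
   39  39  63  71  40  35  44]
 [173 170 170  88  62  63  64  39  40  39  39  70  77  78  79  76  54  39
   41  38  40  82  43  37  71]
 [170 170 175 142  59  80  43  39  38  40  65  78  77  79  79  79  76  44
   38  40  40  71  52  96  88]
 [176 170 174 164  81  80  41  39  39  44  75  79  77  79  78  80  78  65
   40  41  38  53  70 163  89]
 [175 170 173 173 112  70  40  41  39  62  76  79  78  80  79  79  77  75
   40  40  40  43  81 173  90]
 [173 174 171 170 112  56  41  39  40  68  76  79  78  79  79  80  78  75
   47  41  40  40  83 168  91]
 [173 170 169 165  99  48  42  40  40  68  76  79  78  80  79  81  77  75
   49  41  40  41  81 165  94]
 [176 169 171 167  93  43  42  40  42  69  76  79  78  81  80  80  
[... 6312 characters left out ...]
  70  60  66  60
   58  59  57  57  56  91  94  93  91  71]
 [ 58  71  70  60  58  57  57  59  57  57  58  59  57  59  67  69  68  59
   57  55  56  54  92  94  93  95  92  93]
 [ 91  95  69  59  58  60  58  59  56  93  99  61  83  94  98 101 104 101
   99  62  94  96  95  94  93  93  94  94]
 [ 58  59  56  59  58  58  59  57  55  94  96  97  98  98  99 101  99  97
   98  96  95  94  94  95  94  96  93  96]
 [ 58  59  58  60  56  58  56  54  91  98  96  96  85  95  87  96  94  96
   97  97  95  94  94  95  96  95  95  97]
 [ 58  59  58  58  58  58  55  93  97  96  96  95  93  95  96  95  99  83
   92  95  96  97  97  94  96  96  97  95]]
delta [ 269.3 -185.6 -236.6] [ 0.2 89.9  0.1] ang 89.9
```

Numerically, disc A sits symmetric and level on disc B: its rim spans columns 254 to 273 at rows 197 to 199. Now disc C.

>>> jog_arm(deltas=[20,-20,-35,0,10,0,0,50,-40,-65,0,20,0,0,80,-60,-95,0,30,0,0,110,-80,-120,0,40,0,0,140,-100,-145,0,50,0,0,170,-120,-170,0,60,0,0,200,-140,-190,0,70,0,0,235,-160,-215,0,80,0,0,269,-186,-237,0,89.9,0,0,269,-186,-237,0,89.9,0,0,269,-186,-237,0,89.9,0,0,269,-186,-237,0,89.9,0,0])

```text
t: 28.3
tool_pos: [0.6602, -0.1855, 0.2221]
eef_rot: [-0.609, 0.695, -0.252, -0.287]
contact_force: [0.4, 0.0, -0.5]
opening: 0.0856
grasp_force: 0.0
```

```bash
python3 - <<'E'
from d import *
s=ctrl.observe();print(s['t'],s['qpos'].round(3),s['tool_pos'].round(4))
delta([.659,-.186,.12],R2(45)); delta([.659,-.186,.0545],R2(45))
C=cam("wrist");print(proj(C,[.659,-.186,.0533]))
W=vision.camera('wrist')[:,:,::-1];cv2.imwrite('pics/w9.png',W)
E
```

```text
28.3 [ 0.176  0.558 -0.236  0.804 -1.207 -0.775] [ 0.6602 -0.1855  0.2221]
delta [-71.6   1.1  72.8] [-0.1  0.1  0.1] ang 0.1
delta [-117.9    1.1  119.2] [-0.1  0.1  0.1] ang 0.1
[288.32728776 339.71438415]
```

>>> jog_arm(deltas=[-36,1.5,36,0,0,0,0,-72,1.5,73,0,0,0,0,-98,1.5,99,0,0,0,0,-111,1.5,112,0,0,0,0,-118,1.5,119,0,0,0,0,-118,1.5,119,0,0,0,0,-118,1.5,119,0,0,0,120,-118,1.5,119,0,0,0,255,-118,1.5,119,0,0,0,255,-118,1.5,119,0,0,0,255], force=40)

```text
t: 29.6
tool_pos: [0.6581, -0.1867, 0.0549]
eef_rot: [-0.609, 0.695, -0.252, -0.289]
contact_force: [-2.4, 2.1, 4.7]
opening: 0.0578
grasp_force: 41.9
```

```bash
python3 -c "
from d import *
s=ctrl.observe();print(s['t'],s['tool_pos'].round(4),s['contact_force'],s['opening'])"
```

```text
29.6 [ 0.6581 -0.1867  0.0549] [-2.443507    2.08220439  4.71149733] 0.057793017720164326
```

>>> jog_arm(deltas=[4,0,-4,0,0,0,255,20,0,-20,0,0,0,255,45,0,-45,0,0,0,255,75,0,-75,0,0,0,255,100,0,-100,0,0,0,255,120,0,-120,0,0,0,255,120,0,-120,0,0,0,255])

```text
t: 30.48
tool_pos: [0.6595, -0.1862, 0.2253]
eef_rot: [-0.609, 0.695, -0.253, -0.286]
contact_force: [0.0, 0.4, -0.6]
opening: 0.0579
grasp_force: 42.7
```

```bash
python3 -c "
from d import *
s=ctrl.observe();print(s['t'],s['tool_pos'].round(4),s['opening'])
delta([.5222,.1924,.24],R2(-45))"
```

```text
30.475 [ 0.6595 -0.1862  0.2253] 0.057874940283202635
delta [-242.6  185.4 -263. ] [ -0.2 -89.9   0.1] ang 89.9
```

>>> jog_arm(deltas=[-24,20,-35,0,-10,0,255,-50,40,-60,0,-20,0,255,-75,60,-90,0,-30,0,255,-100,80,-115,0,-40,0,255,-125,100,-140,0,-50,0,255,-150,120,-165,0,-60,0,255,-175,140,-190,0,-70,0,255,-205,160,-220,0,-80,0,255,-230,180,-247,0,-89.9,0,255,-243,185,-263,0,-89.9,0,255,-243,185,-263,0,-89.9,0,255,-243,185,-263,0,-89.9,0,255])

```text
t: 31.98
tool_pos: [0.5217, 0.192, 0.2368]
eef_rot: [-0.609, 0.696, 0.253, 0.286]
contact_force: [0.3, -0.1, -0.2]
opening: 0.0576
grasp_force: 43.0
```

```bash
python3 -c "
from d import *
s=ctrl.observe();print(s['t'],s['qpos'].round(3),s['tool_pos'].round(4),s['opening'])
for z in (.11,.093): delta([.5220,.1924,z],R2(-45))"
```

```text
31.975 [ 0.204  0.254 -0.137 -0.865 -1.067  0.058] [0.5217 0.192  0.2368] 0.05757474509266922
delta [89.  -0.7 90.2] [ 0.2 -0.2 -0.1] ang 0.3
delta [101.   -0.7 102.3] [ 0.2 -0.2 -0.1] ang 0.3
```

>>> jog_arm(deltas=[31,-0.7,31,0,0,0,255,62,-0.7,63,0,0,0,255,80,-0.7,81,0,0,0,255,89,-0.7,90,0,0,0,255,93,-0.7,94,0,0,0,255,97,-0.7,98,0,0,0,255,101,-0.7,102,0,0,0,255,101,-0.7,102,0,0,0,255])

```text
t: 32.98
tool_pos: [0.5223, 0.1927, 0.0942]
eef_rot: [-0.609, 0.695, 0.252, 0.287]
contact_force: [0.1, -0.2, -1.2]
opening: 0.0579
grasp_force: 43.0
```

>>> jog_arm(deltas=[1.5,0,1.5,0,0,0,255,3,0,3,0,0,0,255,3,0,3,0,0,0,255])

```text
t: 33.35
tool_pos: [0.5218, 0.193, 0.0901]
eef_rot: [-0.609, 0.695, 0.253, 0.286]
contact_force: [-2.7, -0.3, 1.9]
opening: 0.0572
grasp_force: 44.3
```

>>> jog_arm(deltas=[0,0.6,0,0,0,0,255,0,0.6,0,0,0,0,60,0,0.6,0,0,0,0,0,0,0.6,0,0,0,0,0,0,0.6,0,0,0,0,0,-20,0.6,-20,0,0,0,0,-55,0.6,-55,0,0,0,0,-90,0.6,-90,0,0,0,0,-110,0.6,-110,0,0,0,0,-110,0.6,-110,0,0,0,0])

```text
t: 34.6
tool_pos: [0.5228, 0.1933, 0.2486]
eef_rot: [-0.61, 0.694, 0.251, 0.289]
contact_force: [0.2, -0.2, -0.2]
opening: 0.0856
grasp_force: 0.0
```

```bash
python3 - <<'E'
from d import *
s=ctrl.observe();print(s['t'],s['tool_pos'].round(4),s['contact_force'].round(1),s['opening'])
S=vision.camera('side')[:,:,::-1];cv2.imwrite('pics/s10.png',S);W=vision.camera('wrist')[:,:,::-1];cv2.imwrite('pics/w10.png',W)
g=cv2.cvtColor(S,cv2.COLOR_BGR2GRAY);print(g[188:208,250:278])
C=cam('side')
# predicted rim extremes if stacked
th=np.linspace(0,2*np.pi,90)
for n,z,r in(("rim3",.0775,30),("rim3lo",.077,30),("ring3",.0845,18),("tip",.0985,10.5)):
    P=np.array([proj(C,[.5226+r/1e3*np.cos(t),.194+r/1e3*np.sin(t),z]) for t in th]);print(n,P.min(0).round(1),P.max(0).round(1))
E
```

```text
34.6 [0.5228 0.1933 0.2486] [ 0.2 -0.2 -0.2] 0.0855738384224808
[[188 186 187 186 185 185 185 187 185 187 187 185 188 189 186 185 187 187
  186 186 185 188 189 192 190 190 189 187]
 [185 184 185 185 185 186 186 186 186 186 187 189 191 192 193 191 189 186
  187 188 188 190 194 190 189 187 184 182]
 [184 184 185 182 183 182 180 181 183 184 189 195 143 135 137 161 188 186
  185 184 186 186 188 186 183 183 184 183]
 [183 185 186 186 185 183 181 181 183 186 140  88  81  88  61  78  77 120
  180 185 185 185 186 184 183 183 179 179]
 [182 184 184 186 185 182 180 180 182 160  94  79  81  75  74  83  81  76
  178 185 184 185 186 184 182 181 180 179]
 [181 183 183 182 182 182 180 184 189 120  86  89  92  98  97  93  89  79
  126 186 192 191 190 186 183 178 178 180]
 [182 180 181 182 186 188 145 140  78  81  86  89  91  97  94  92  89  84
   84  85  83 151 189 187 181 178 179 179]
 [181 180 183 183 188 132  65  54  81  83  88  91  90  97  96  93  89  86
   77  75  56  54 113 183 186 182 182 183]
 [180 183 183 189 105  58  57  56  95  87  88  90  87  88  88  89  88  86
   87  80  62  57  54 112 
[... 738 characters left out ...]
32  68  59  62  62  59  60  61  61  59  58  61  63  58
   60  60  63  62  55  79 185 188 187 188]
 [187 186 185 189 128  67  58  61  61  61  63  62  63  61  62  60  60  59
   60  62  60  62  56 109 182 184 185 187]
 [192 191 190 193 161  78  59  61  61  62  61  63  63  60  61  58 110 117
   71  62  62  59  57 146 186 185 185 186]
 [ 82 186 194 193 159  69  51  57  69  64  71  80  92  94  97 104  90  78
   69  63  67  55  47 145 184 184 185 188]
 [ 85  85  81 183 191 128  61  52  57  58  59  61  59  58  58  76  59  59
   58  58  54  48 106 182 184 183 184 187]]
rim3 [253.9 193.9] [273.8 201.9]
rim3lo [253.9 194. ] [273.8 202.1]
ring3 [257.9 193.3] [269.8 198.1]
tip [260.3 190. ] [267.3 192.8]
```

```bash
python3 -c "
from plant import ticket
print(ticket.sign_off())"
```

```text
the job is handed in; nothing more can be done
None
```

All three disc springs are on the arbor in series (hollow side down, up, down) and the job is handed in at about 35 s; I checked the final stack only from side-camera pixels, which fit a flat, level stack, and the spanner, coupler and wax tin were not approached or re-imaged.

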